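# Shift the plate shaker from second to third gear

### The job

The gear stick of the plate shaker stands in second. Shift it to third with your fingertips, pushing the stick gently and not gripping it: forward out of second to neutral, across to the right-hand lane, then forward, away from you, until it is fully home in the third slot, without running it into first or fourth on the way. Leave the tip box, the bottle and the loose microplate where they are, and come away from the stick.

Things in the scene. Friction and masses are not known exactly. Their poses are not given: they have to be found in the camera images.
- shaker: White bench-top plate shaker, fixed. Origin on the bench straight below the gate's centre; x forward (away from the operator, towards its shaking platform), y left. Casing 105 mm high, spanning x -90 to +275 mm and y +-135 mm. The platform with a clamped 96-well plate (top 144 mm above the bench) begins at x = +95 mm. The gear gate lies in its near end.
- gate (a point): Centre of the top of the steel gate plate (112 x 104 mm, level, 120 mm above the bench); axes as the shaker's. The H: two lanes along x, 13 mm wide, centred at y = +22 (left) and -22 mm (right), ending at x = +-33 mm, joined at x = 0 by the 16 mm wide neutral channel; corners rounded 5 mm. First slot: left, forward. Second: left, rear. Third: right, forward. Fourth: right, rear.
- third_slot (a point): Middle of the forward end edge of the third slot, on top of the gate plate: 33 mm forward and 22 mm right of the gate's centre. Axes as the shaker's. One to four black pips beside each slot give its gear.
- knob (a point): Centre of the grey ball knob (36 mm across) on the stick (steel bar 10 mm across, z along it, upward). The stick pivots 90 mm straight below the gate's centre, 175 mm from the knob's centre. In the gate's frame the knob is at x = 175 sin(fore) cos(across), y = -175 sin(across), z = 175 cos(fore) cos(across) - 90 mm.
- shift_fore (a joint): Fore-and-aft angle of the stick, rad: 0 in neutral, positive forward (gate's +x). The slot ends stop it at about +0.30 and -0.30; the neutral channel leaves about 0.03 of play either side of 0. The stick stays where it is left (friction): about 3.5 N at the knob moves it. It starts in the second slot, between -0.30 and -0.19.
- shift_across (a joint): Sideways angle of the stick, rad: positive to the right (gate's -y). -0.24 is the middle of the left lane and +0.24 of the right lane, each with 0.02 of play; it can cross only in neutral. About 2.5 N at the knob moves it. It starts in the left lane.
- tip_box: Bystander: loose pipette tip box, 122 x 83 mm, 58 mm high, orange top, clear lid standing open along one long side to 110 mm; origin at the centre of its underside.
- reagent_bottle: Bystander: loose amber glass bottle with white cap, 58 mm across, 115 mm high; origin at the centre of its underside.
- microplate: Bystander: loose 96-well plate lying on the bench, 128 x 86 mm, 15 mm high; origin at the centre of its underside.

How it is judged:
On the way:
1. the stick is out of second and across neutral in the right-hand lane (value of joint shift_across above 0.19 rad), for 0.1 s.
At the end, for the whole second after the job is handed in: The stick rests in the third slot, forward angle above 0.25 rad (within about 5 mm of the slot's end at the gate) in the right-hand lane, released and still; tip box, bottle and loose microplate within 10 mm of where they stood (value of joint shift_fore above 0.25 rad and value of joint shift_across above 0.19 rad and velocity of joint shift_fore between -0.05 and 0.05 rad/s and distance of each of tip_box, reagent_bottle, microplate from where it was at the start of the episode below 0.01 m); the robot touches nothing.
It fails at once if the stick is run into the first slot (value of joint shift_fore above 0.15 rad and value of joint shift_across below -0.1 rad).
It fails at once if the stick is run into the fourth slot (value of joint shift_fore below -0.15 rad and value of joint shift_across above 0.1 rad).
It fails at once if the stick is gripped or forced (more than 35 N from the fingers) (contact force between the fingers and shift_across above 35 N).
It fails at once if a bystander is pushed, lifted or knocked over (distance of any of tip_box, reagent_bottle, microplate from where it was at the start of the episode above 0.02 m or angle between reagent_bottle's own z axis and vertical above 0.3 rad).
It also fails if it takes over 56 s, if anything falls off the work surface, if the arm or the gripper's body presses on something with over 40 N, if the wrist force passes 120 N, or if a joint passes its speed limit or range.

### The arm

A 6-joint arm with a two-finger parallel gripper is mounted at the origin on the work surface. World frame = base frame: x ahead of the robot, y to its left, z up, the work surface at z = 0. Lengths are in m, angles in rad, forces in N, time in s.
With the tool pointing down it reaches from about 0.425 to 0.95 m from the base axis. Payload 3.5 kg.
Tool frame: the origin (TCP) lies on the centre line of the jaws, within the pads' length; the fingertips stand 25 mm ahead of it and the grasp point (between the pads) lies 6 mm ahead of it (ctrl.finger_overhang is the distance from the TCP to the fingertips, in m); z points along the fingers, y is the line along which they close (so a half turn about z gives the same grasp; the last joint's range is limited). The gripper opens to 85 mm and grips with 20 to 120 N. Pads are 22 mm wide; open, the fingers measure 114 mm over their backs; the gripper's body (76 mm by 85 mm) begins 54 mm behind the grasp point. The pads swing forward as they close: fully open they stand 13 mm farther back than shut.
Start: joints at [-1.483, 0.286, 1.577, -0, 1.279, -0.15], TCP at [0.159, -0.656, 0.256] pointing down, gripper open.
Joint ranges: [-2.77, 2.77], [-0.9, 2.22], [0.21, 2.48], [-1.53, 4.67], [0.24, 2.81], [-2.84, 2.84]. Speed limits (rad/s): [2.79, 2.79, 3.14, 3.14, 3.14, 3.14].

### API

Orientations are given as a unit quaternion [x, y, z, w].
In Python, from plant import get_state, imaging, job, ctrl gives the robot as it stands.
- The arm moves only by the tool jog_arm, never from a script. Its argument "increments" is a list of rows, each an object of numbers: "dx", "dy", "dz": the shift along the world's x, y, z each as a share of 12 cm, from -1 to 1; "ax", "ay", "az": the turn, a rotation vector about the world's x, y, z each as a share of pi/2 rad, from -1 to 1; "gripper": the gripper command: -1 is shut, 1 is fully open, values between are in proportion. A call has 1 to 10 rows; each row is the pose to reach, as a shift and turn from the pose commanded when the call began; what a row does not reach only later rows make up. A row lasts 1/10 s, in which the tool goes at most 50 mm and 8.59 degrees, less where a joint would pass 70% of its speed; a pose out of reach is approached as far as the arm can. A call with a number of a shift or a turn outside -1 to 1 is refused whole. A call with a gripper value outside its range is refused whole. The fingers move at their own pace and stop on an object; "force" is the grip in N (left out, the last holds). Time passes only in rows, so rows that repeat a pose let the fingers close. It gives the time, the measured TCP pose, the force, the opening and the grip force at its end, in the units of the state.
- get_state(): the state, without advancing time (a new reading comes with each control period).
- imaging.read_camera(name): name is "scene" or "top" or "wrist"; returns a dict with "frame" (420x560x3 uint8, blue, green, red), "depth" (420x560 float32, m along the optical axis (not along the pixel's ray), 0 where there is no reading), "camera_matrix" (3x3 intrinsics, pixels), "extrinsics" (4x4, takes a point from camera to world coordinates); the wrist camera has in their place "mount" (4x4, takes a point from camera to tool coordinates, whose origin is the TCP and whose axes are the flange's). Camera axes: x right, y up, looking along -z (the intrinsics and any distortion apply to the point x, -y, -z); pixel columns grow to the right and rows downward; lengths in m; the calibration is good to about 2 mm. The wrist camera is an equidistant fisheye: a pixel r from the principal point sees the ray r / f radians off the axis. A picture is of the moment at which its call begins: read the wrist's pose just before it.
- job.sign_off(): hands the job in; it is judged then, once.
The state is a dict: "time": time; "qpos": joint angles; "dq": joint speeds; "joint_efforts": joint torques, N m; "eef_pos": TCP position; "tcp_rot": TCP orientation; "contact_force": force on the tool from outside, world axes, zero at the start; "wrist_torque": the same for the moment, N m; "opening": opening from 0.0 (shut) to 1.0 (fully open); "finger_force": force on a finger pad.
Only numpy, scipy, OpenCV 4.12 (cv2) and the standard library are available. Lean on these libraries where they do the work, as an engineer would, in place of code of your own. Each camera call takes 0.05 s, during which the arm holds its last target. There are 200 camera calls.

## Working session

There is one attempt and no reset: what is moved stays moved. The work goes in short steps, Python scripts to look and compute and a tool call to move; the robot and the scene stay as the last step left them, time stands still between calls to the robot, and variables do not carry over. Pictures are saved under pics/ and viewed, at most 10 in all, crops included, and the job is handed in when it is done.

Besides the shell and the picture viewer there is one more tool, called after "Emit:" by a JSON object that holds its "op" and its "data". jog_arm: Moves the arm, as the interface text tells. Shift numbers are shares of 12 cm and turn numbers shares of pi/2 rad, none past 1 either way. Its arguments: {"type":"object","properties":{"increments":{"type":"array"},"force":{"type":"number"}},"required":["increments"]}

```bash
mkdir -p pics; ls; cat > h.py <<'E'
import numpy as np, cv2
from plant import get_state, imaging, job, ctrl
def pt(c,u,v):
    K=c["camera_matrix"];d=c["depth"][v,u]
    p=np.array([(u-K[0,2])/K[0,0]*d,-(v-K[1,2])/K[1,1]*d,-d,1])
    return (c["extrinsics"]@p)[:3]
def cloud(c):
    K=c["camera_matrix"];d=c["depth"];v,u=np.indices(d.shape)
    P=np.stack([(u-K[0,2])/K[0,0]*d,-(v-K[1,2])/K[1,1]*d,-d,np.ones_like(d)],-1)
    return (P@c["extrinsics"].T)[...,:3]
E
python3 - <<'E'
from h import *
for n in ("scene","top"):
    c=imaging.read_camera(n);cv2.imwrite(f"pics/{n}0.png",c["frame"]);np.savez(f"{n}0.npz",**c)
    print(c["camera_matrix"].round(1).tolist(),c["extrinsics"].round(3).tolist(),{k for k in c})
print(get_state(),ctrl.finger_overhang)
E
```

```text
pics
[[396.4, 0.0, 283.2], [0.0, 396.4, 206.1], [0.0, 0.0, 1.0]] [[0.579, -0.472, 0.665, 1.1], [0.815, 0.356, -0.457, -0.354], [-0.02, 0.807, 0.591, 0.647], [0.0, 0.0, 0.0, 1.0]] {'depth', 'camera_matrix', 'frame', 'extrinsics'}
[[469.2, 0.0, 280.2], [0.0, 469.2, 205.2], [0.0, 0.0, 1.0]] [[-0.029, 0.998, -0.051, 0.478], [-0.999, -0.028, 0.016, 0.053], [0.015, 0.052, 0.999, 1.27], [0.0, 0.0, 0.0, 1.0]] {'depth', 'camera_matrix', 'frame', 'extrinsics'}
{'time': 0.1, 'qpos': array([-1.48297707e+00,  2.87123625e-01,  1.57801781e+00,  7.93113341e-06,
        1.27862256e+00, -1.50014395e-01]), 'dq': array([-0.00049413, -0.00156529, -0.00342216,  0.00212013,  0.00121128,
       -0.0012678 ]), 'joint_efforts': array([ 5.14365802e-04, -4.07297230e+01, -2.93699563e+01, -1.46335028e-04,
        3.43852495e-03,  2.61592508e-07]), 'eef_pos': array([ 0.15900165, -0.65545044,  0.25506134]), 'tcp_rot': array([ 9.92937273e-01,  1.18635545e-01,  3.75507963e-05, -1.08503065e-03]), 'contact_force': array([-0.29168687, -0.52075362,  0.38387567]), 'wrist_torque': array([0.02474166, 0.01629017, 0.01711847]), 'finger_force': 0.0, 'opening': 1.0014515800961077} 0.025
```

View pics/scene0.png

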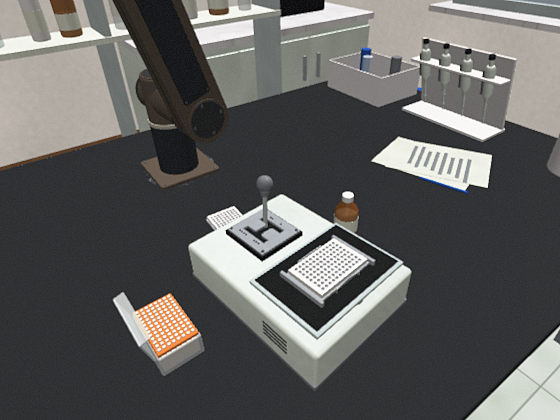

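View pics/top0.png

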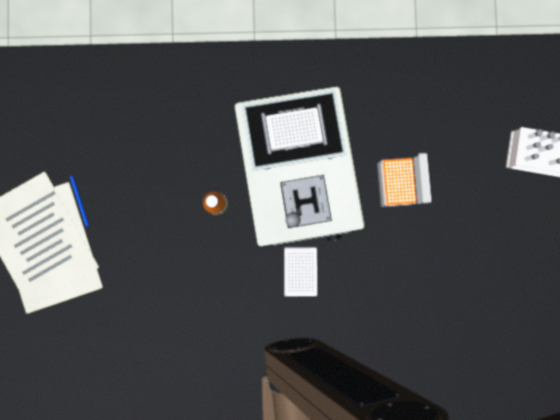

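The scene view shows the shaker with knob at about (265,184) and the H gate at (264,232). In the top view the gate is at about (306,201), knob (293,218), bottle (214,202), tip box (403,180) and microplate (300,272); up in the image is world +x.

```bash
python3 - <<'E'
from h import *
t=dict(np.load("top0.npz"));P=cloud(t);f=t["frame"]
def rect(m):
    n,l,s,ce=cv2.connectedComponentsWithStats(m.astype(np.uint8));k=1+np.argmax(s[1:,4])
    q=P[l==k]; return cv2.minAreaRect((q[:,:2]*1000).astype(np.float32)),s[k]
z=P[...,2]
v,u=np.indices(z.shape); roi=(u>225)&(u<370)&(v>80)&(v<250)
print("case",rect(roi&(z>.09)&(z<.2)))
print("caselevel",np.median(z[150:240,255:275]), "gate z",np.median(z[185:220,320:328]))
print("gate",rect(roi&(z>.114)&(z<.128)&(v>170)))
for nm in("top","scene"):
    c=dict(np.load(nm+"0.npz"));Q=cloud(c)
    b=Q[(Q[...,2]>.14)&(Q[...,2]<.22)&(np.hypot(Q[...,0]-pt(t,293,218)[0],Q[...,1]-pt(t,293,218)[1])<.03)]
    A=np.c_[2*b,np.ones(len(b))];s=np.linalg.lstsq(A,(b**2).sum(1),rcond=None)[0]
    print(nm,len(b),b.mean(0),b.max(0),b.min(0))
    b=b[b[:,2]>b[:,2].max()-.018]
    A=np.c_[2*b,np.ones(len(b))];s=np.linalg.lstsq(A,(b**2).sum(1),rcond=None)[0]
    print("sphere",s[:3],np.sqrt(s[3]+s[:3]@s[:3]))
for n,uu in dict(bottle=(214,202),tip=(403,180),plate=(300,272),lid=(424,180)).items(): print(n,pt(t,*uu).round(3))
E
```

```text
case (((635.2067260742188, -16.512664794921875), (367.9188232421875, 270.3008117675781), 7.913662910461426), array([  235,    87,   129,   159, 15235], dtype=int32))
caselevel 0.10609011970567894 gate z 0.12037087502202326
gate (((544.7166137695312, -28.957782745361328), (117.72470092773438, 111.99583435058594), 7.843160629272461), array([ 280,  175,   53,   53, 1596], dtype=int32))
top 196 [0.49905445 0.0079963  0.20577793] [0.51788184 0.02581255 0.21505385] [ 0.48184523 -0.00866662  0.14494824]
sphere [0.49905993 0.00811485 0.19706292] 0.016645872854165848
scene 341 [0.51309608 0.00445285 0.18860936] [0.52350028 0.02614477 0.21335663] [ 0.49204224 -0.00738548  0.14051621]
sphere [0.50393222 0.01062877 0.19575973] 0.016711427764861547
bottle [0.549 0.197 0.116]
tip [ 0.596 -0.287  0.061]
plate [ 0.362 -0.015  0.012]
lid [ 0.59  -0.326  0.11 ]
```

Emit:
{"op": "jog_arm", "data": {"increments": [{"dx":0.4,"dy":0.5,"az":-0.063,"gripper":-1},{"dx":0.83,"dy":1,"az":-0.063,"gripper":-1},{"dx":0.83,"dy":1,"az":-0.063,"gripper":-1},{"dx":0.83,"dy":1,"az":-0.063,"gripper":-1},{"dx":0.83,"dy":1,"az":-0.063,"gripper":-1}]}}

```text
$.increments[0]: bad value
```

Emit:
{"op": "jog_arm", "data": {"increments": [{"dx":0.4,"dy":0.5,"gripper":-1},{"dx":0.83,"dy":1,"gripper":-1},{"dx":0.83,"dy":1,"gripper":-1},{"dx":0.83,"dy":1,"gripper":-1},{"dx":0.83,"dy":1,"gripper":-1}]}}

```text
$.increments[0]: bad value
```

Emit:
{"op": "jog_arm", "data": {"increments": [{"dx":0.4,"dy":0.5,"gripper":-1},{"dx":0.83,"dy":1,"gripper":-1},{"dx":0.83,"dy":1,"gripper":-1},{"dx":0.83,"dy":1,"gripper":-1},{"dx":0.83,"dy":1,"gripper":-1}]}}

```text
$.increments[0]: bad value
```

Emit:
{"op": "jog_arm", "data": {"increments": [{"dy":0.4,"gripper":-1},{"dy":0.8,"gripper":-1},{"dy":1,"gripper":-1},{"dy":1,"gripper":-1}]}}

```text
$.increments[0]: bad value
```

Emit:
{"op": "jog_arm", "data": {"increments": [{"dx":0.4,"dy":0.5,"dz":0,"ax":0,"ay":0,"az":-0.063,"gripper":-1},{"dx":0.83,"dy":1,"dz":0,"ax":0,"ay":0,"az":-0.063,"gripper":-1},{"dx":0.83,"dy":1,"dz":0,"ax":0,"ay":0,"az":-0.063,"gripper":-1},{"dx":0.83,"dy":1,"dz":0,"ax":0,"ay":0,"az":-0.063,"gripper":-1},{"dx":0.83,"dy":1,"dz":0,"ax":0,"ay":0,"az":-0.063,"gripper":-1}]}}

```text
time: 0.6
eef_pos: [0.2596, -0.5348, 0.2561]
tcp_rot: [0.997, 0.071, -0.0, -0.0]
contact_force: [0.4, -0.0, 0.4]
opening: 0.146
finger_force: 0.0
```

Emit:
{"op": "jog_arm", "data": {"increments": [{"dx":0.4,"dy":0.5,"dz":0,"ax":0,"ay":0,"az":0,"gripper":-1},{"dx":0.83,"dy":1,"dz":0,"ax":0,"ay":0,"az":0,"gripper":-1},{"dx":0.83,"dy":1,"dz":0,"ax":0,"ay":0,"az":0,"gripper":-1},{"dx":0.83,"dy":1,"dz":0,"ax":0,"ay":0,"az":0,"gripper":-1},{"dx":0.83,"dy":1,"dz":0,"ax":0,"ay":0,"az":0,"gripper":-1}]}}

```text
time: 1.1
eef_pos: [0.3584, -0.4163, 0.2563]
tcp_rot: [0.998, 0.07, -0.0, 0.0]
contact_force: [0.3, -0.6, 0.5]
opening: 0.0
finger_force: 0.0
```

Emit:
{"op": "jog_arm", "data": {"increments": [{"dx":0.4,"dy":0.5,"dz":0,"ax":0,"ay":0,"az":0,"gripper":-1},{"dx":0.83,"dy":1,"dz":0,"ax":0,"ay":0,"az":0,"gripper":-1},{"dx":0.83,"dy":1,"dz":0,"ax":0,"ay":0,"az":0,"gripper":-1},{"dx":0.83,"dy":1,"dz":0,"ax":0,"ay":0,"az":0,"gripper":-1},{"dx":0.83,"dy":1,"dz":0,"ax":0,"ay":0,"az":0,"gripper":-1}]}}

```text
time: 1.6
eef_pos: [0.4579, -0.2971, 0.2562]
tcp_rot: [0.998, 0.07, -0.0, 0.0]
contact_force: [-0.2, -1.3, 0.5]
opening: -0.003
finger_force: 0.0
```

Emit:
{"op": "jog_arm", "data": {"increments": [{"dx":0,"dy":0.4,"dz":0,"ax":0,"ay":0,"az":0,"gripper":-1},{"dx":0,"dy":0.8,"dz":0,"ax":0,"ay":0,"az":0,"gripper":-1},{"dx":0,"dy":1,"dz":0,"ax":0,"ay":0,"az":0,"gripper":-1},{"dx":0,"dy":1,"dz":0,"ax":0,"ay":0,"az":0,"gripper":-1}]}}

```text
time: 2.0
eef_pos: [0.457, -0.1761, 0.2563]
tcp_rot: [0.998, 0.069, -0.0, 0.0]
contact_force: [-0.2, 0.6, 0.8]
opening: 0.0
finger_force: 0.0
```

Emit:
{"op": "jog_arm", "data": {"increments": [{"dx":0,"dy":0.4,"dz":0,"ax":0,"ay":0,"az":0,"gripper":-1},{"dx":0,"dy":0.8,"dz":0,"ax":0,"ay":0,"az":0,"gripper":-1},{"dx":0,"dy":1,"dz":0,"ax":0,"ay":0,"az":0,"gripper":-1},{"dx":0,"dy":1,"dz":0,"ax":0,"ay":0,"az":0,"gripper":-1}]}}

```text
time: 2.4
eef_pos: [0.4579, -0.0565, 0.2565]
tcp_rot: [0.998, 0.07, 0.0, 0.0]
contact_force: [0.0, -0.4, 0.6]
opening: 0.001
finger_force: 0.0
```

Emit:
{"op": "jog_arm", "data": {"increments": [{"dx":0,"dy":0.3,"dz":0,"ax":0,"ay":0,"az":0,"gripper":-1},{"dx":0,"dy":0.5,"dz":-0.1,"ax":0,"ay":0,"az":0,"gripper":-1},{"dx":0,"dy":0.5,"dz":-0.3,"ax":0,"ay":0,"az":0,"gripper":-1},{"dx":0,"dy":0.5,"dz":-0.46,"ax":0,"ay":0,"az":0,"gripper":-1},{"dx":0,"dy":0.5,"dz":-0.46,"ax":0,"ay":0,"az":0,"gripper":-1}]}}

```text
time: 2.9
eef_pos: [0.4566, 0.0018, 0.1982]
tcp_rot: [0.998, 0.068, -0.003, -0.0]
contact_force: [0.5, -0.7, -0.9]
opening: -0.003
finger_force: 0.0
```

```bash
python3 - <<'E'
from h import *
c=imaging.read_camera("scene");cv2.imwrite("pics/s1.png",cv2.resize(c["frame"][120:300,160:400],None,fx=3,fy=3))
E
```

```text
(no output)
```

View pics/s1.png

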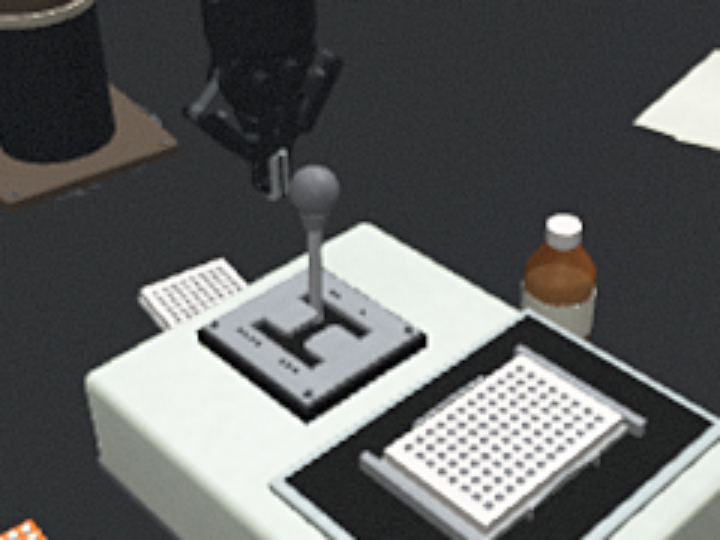

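The closed fingertips (275,175 in the crop) stand directly behind the knob (315,190), at its height. Next I push forward in steps.

Emit:
{"op": "jog_arm", "data": {"increments": [{"dx":0.06,"dy":0.008,"dz":0,"ax":0,"ay":0,"az":0,"gripper":-1},{"dx":0.12,"dy":0.016,"dz":0,"ax":0,"ay":0,"az":0,"gripper":-1},{"dx":0.16,"dy":0.022,"dz":0,"ax":0,"ay":0,"az":0,"gripper":-1},{"dx":0.2,"dy":0.028,"dz":0,"ax":0,"ay":0,"az":0,"gripper":-1},{"dx":0.24,"dy":0.033,"dz":0,"ax":0,"ay":0,"az":0,"gripper":-1},{"dx":0.27,"dy":0.038,"dz":0,"ax":0,"ay":0,"az":0,"gripper":-1},{"dx":0.3,"dy":0.042,"dz":0,"ax":0,"ay":0,"az":0,"gripper":-1},{"dx":0.33,"dy":0.046,"dz":0,"ax":0,"ay":0,"az":0,"gripper":-1},{"dx":0.35,"dy":0.049,"dz":0,"ax":0,"ay":0,"az":0,"gripper":-1},{"dx":0.35,"dy":0.049,"dz":0,"ax":0,"ay":0,"az":0,"gripper":-1}]}}

```text
time: 3.95
eef_pos: [0.5003, 0.0098, 0.2014]
tcp_rot: [0.998, 0.069, 0.0, 0.0]
contact_force: [-3.7, -0.3, 3.5]
opening: 0.003
finger_force: 1.9
```

```bash
cat >> h.py <<'E'
G=np.array([.544,-.029,.12]);a=np.radians(7.9);R=np.array([[np.cos(a),-np.sin(a),0],[np.sin(a),np.cos(a),0],[0,0,1]])
def knob(show=None):
    """knob centre in gate frame from scene-view grey-ball depth points; also TCP in gate frame"""
    s=get_state();c=imaging.read_camera("scene")
    if show: cv2.imwrite(show,cv2.resize(c["frame"][120:300,160:400],None,fx=3,fy=3))
    Q=(cloud(c)-G)@R
    f=c["frame"].astype(int)
    m=(Q[...,2]>.05)&(Q[...,2]<.1)&(abs(Q[...,0])<.075)&(abs(Q[...,1])<.065)&(f.min(-1)>60)&(np.ptp(f,-1)<25)
    n,l,st,_=cv2.connectedComponentsWithStats(m.astype(np.uint8));k=1+np.argmax(st[1:,4]);b=Q[l==k]
    from scipy.optimize import least_squares
    view=(c["extrinsics"][:3,3]-G)@R; d=view-b.mean(0);d/=np.linalg.norm(d)
    r=least_squares(lambda x:np.linalg.norm(b-x,axis=1)-.018,b.mean(0)-.012*d,loss="soft_l1",f_scale=.002).x
    print("px",len(b),"knob",(r*1000).round(1),"fore",np.arctan2(r[0],r[2]+.09).round(3),"across",-np.arcsin(r[1]/.175).round(3),
      "tcp",((s["eef_pos"]-G)@R*1000).round(1),"F",(R.T@s["contact_force"]).round(1),"t",s["time"])
E
python3 -c "
from h import *
knob('pics/s2.png')"
```

```text
px 298 knob [-10.1  44.6  78.2] fore -0.06 across -0.258 tcp [-38.   44.4  81.4] F [-3.7  0.2  3.5] t 3.95
```

View pics/s2.png

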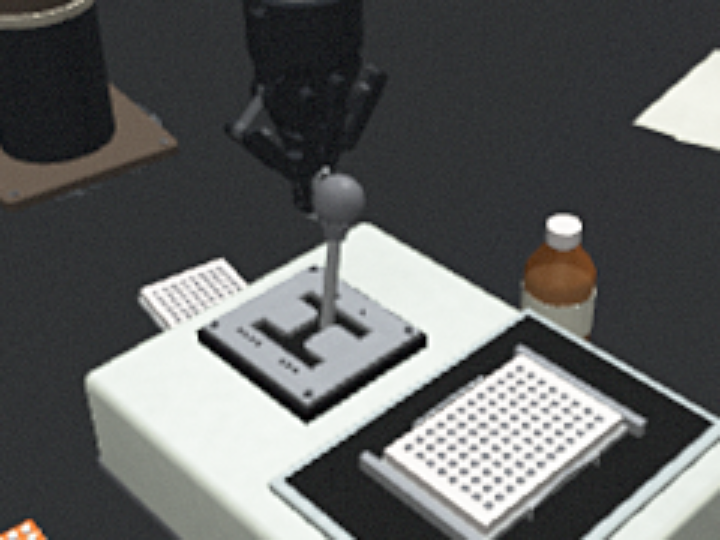

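The knob (340,200 in the crop) sits against the fingertips. The stick has moved towards neutral, with about 10 mm still to go at the knob.

Emit:
{"op": "jog_arm", "data": {"increments": [{"dx":0.03,"dy":0.004,"dz":0,"ax":0,"ay":0,"az":0,"gripper":-1},{"dx":0.06,"dy":0.008,"dz":0,"ax":0,"ay":0,"az":0,"gripper":-1},{"dx":0.078,"dy":0.011,"dz":0,"ax":0,"ay":0,"az":0,"gripper":-1},{"dx":0.078,"dy":0.011,"dz":0,"ax":0,"ay":0,"az":0,"gripper":-1},{"dx":0.078,"dy":0.011,"dz":0,"ax":0,"ay":0,"az":0,"gripper":-1}]}}

```text
time: 4.5
eef_pos: [0.5094, 0.0112, 0.201]
tcp_rot: [0.998, 0.069, 0.0, 0.0]
contact_force: [-2.9, -1.0, 2.8]
opening: -0.0
finger_force: 1.6
```

```bash
python3 -c "
from h import *
knob()"
```

```text
px 301 knob [-0.8 44.9 79. ] fore -0.005 across -0.259 tcp [-28.8  44.6  81. ] F [-3.  -0.6  2.8] t 4.5
```

Emit:
{"op": "jog_arm", "data": {"increments": [{"dx":-0.1,"dy":-0.014,"dz":0,"ax":0,"ay":0,"az":0,"gripper":-1},{"dx":-0.215,"dy":-0.03,"dz":0,"ax":0,"ay":0,"az":0,"gripper":-1},{"dx":-0.215,"dy":-0.03,"dz":0,"ax":0,"ay":0,"az":0,"gripper":-1},{"dx":-0.242,"dy":0.164,"dz":0,"ax":0,"ay":0,"az":0,"gripper":-1},{"dx":-0.269,"dy":0.358,"dz":0,"ax":0,"ay":0,"az":0,"gripper":-1},{"dx":-0.269,"dy":0.358,"dz":0,"ax":0,"ay":0,"az":0,"gripper":-1},{"dx":-0.15,"dy":0.375,"dz":0,"ax":0,"ay":0,"az":0,"gripper":-1},{"dx":-0.03,"dy":0.392,"dz":0,"ax":0,"ay":0,"az":0,"gripper":-1},{"dx":-0.03,"dy":0.392,"dz":0,"ax":0,"ay":0,"az":0,"gripper":-1},{"dx":-0.03,"dy":0.392,"dz":0,"ax":0,"ay":0,"az":0,"gripper":-1}]}}

```text
time: 5.55
eef_pos: [0.5056, 0.0579, 0.2009]
tcp_rot: [0.998, 0.069, -0.0, 0.0]
contact_force: [-0.0, -0.5, 0.6]
opening: 0.001
finger_force: 0.0
```

```bash
python3 -c "
from h import *
knob('pics/s3.png')"
```

```text
px 265 knob [ 0.3 44.8 78.3] fore 0.002 across -0.259 tcp [-26.1  91.3  80.9] F [-0.1 -0.5  0.6] t 5.55
```

View pics/s3.png

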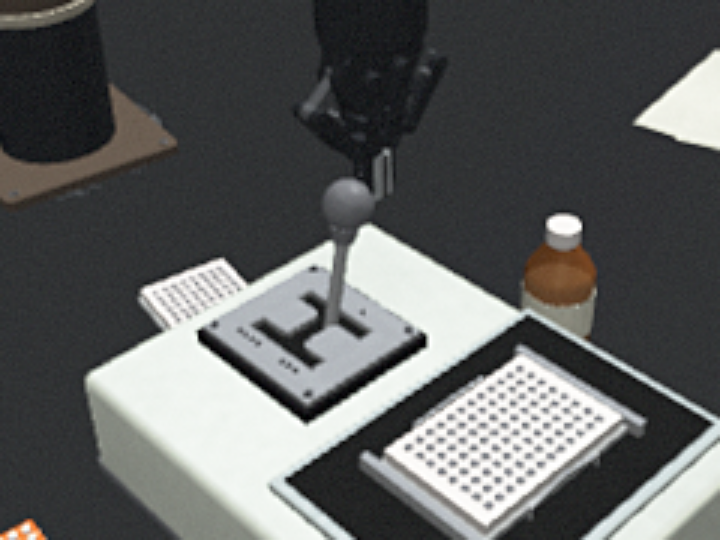

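The fingers (380,175 in the crop) are left of the knob but still about 26 mm behind it. Move forward alongside it first, then push right.

Emit:
{"op": "jog_arm", "data": {"increments": [{"dx":0.12,"dy":0.017,"dz":0,"ax":0,"ay":0,"az":0,"gripper":-1},{"dx":0.218,"dy":0.03,"dz":0,"ax":0,"ay":0,"az":0,"gripper":-1},{"dx":0.218,"dy":0.03,"dz":0,"ax":0,"ay":0,"az":0,"gripper":-1}]}}

```text
time: 5.9
eef_pos: [0.5326, 0.0617, 0.2013]
tcp_rot: [0.998, 0.069, 0.0, 0.0]
contact_force: [-0.2, 0.5, 0.3]
opening: -0.002
finger_force: 0.0
```

Emit:
{"op": "jog_arm", "data": {"increments": [{"dx":0.009,"dy":-0.07,"dz":0,"ax":0,"ay":0,"az":0,"gripper":-1},{"dx":0.018,"dy":-0.13,"dz":0,"ax":0,"ay":0,"az":0,"gripper":-1},{"dx":0.026,"dy":-0.19,"dz":0,"ax":0,"ay":0,"az":0,"gripper":-1},{"dx":0.034,"dy":-0.25,"dz":0,"ax":0,"ay":0,"az":0,"gripper":-1},{"dx":0.043,"dy":-0.31,"dz":0,"ax":0,"ay":0,"az":0,"gripper":-1},{"dx":0.051,"dy":-0.37,"dz":0,"ax":0,"ay":0,"az":0,"gripper":-1},{"dx":0.06,"dy":-0.43,"dz":0,"ax":0,"ay":0,"az":0,"gripper":-1},{"dx":0.067,"dy":-0.48,"dz":0,"ax":0,"ay":0,"az":0,"gripper":-1},{"dx":0.067,"dy":-0.48,"dz":0,"ax":0,"ay":0,"az":0,"gripper":-1}]}}

```text
time: 6.8
eef_pos: [0.5408, 0.0029, 0.2028]
tcp_rot: [0.998, 0.069, 0.001, 0.001]
contact_force: [-1.5, 2.7, 7.2]
opening: -0.001
finger_force: 3.3
```

```bash
python3 -c "
from h import *
knob()"
```

```text
px 234 knob [ 0.2  3.  82.9] fore 0.001 across -0.017 tcp [ 1.2 32.  82.8] F [-1.1  2.9  7.2] t 6.8
```

Emit:
{"op": "jog_arm", "data": {"increments": [{"dx":0.008,"dy":-0.06,"dz":0,"ax":0,"ay":0,"az":0,"gripper":-1},{"dx":0.017,"dy":-0.12,"dz":0,"ax":0,"ay":0,"az":0,"gripper":-1},{"dx":0.025,"dy":-0.18,"dz":0,"ax":0,"ay":0,"az":0,"gripper":-1},{"dx":0.033,"dy":-0.24,"dz":0,"ax":0,"ay":0,"az":0,"gripper":-1},{"dx":0.041,"dy":-0.29,"dz":0,"ax":0,"ay":0,"az":0,"gripper":-1},{"dx":0.045,"dy":-0.325,"dz":0,"ax":0,"ay":0,"az":0,"gripper":-1},{"dx":0.049,"dy":-0.35,"dz":0,"ax":0,"ay":0,"az":0,"gripper":-1},{"dx":0.049,"dy":-0.35,"dz":0,"ax":0,"ay":0,"az":0,"gripper":-1}]}}

```text
time: 7.65
eef_pos: [0.5452, -0.038, 0.2001]
tcp_rot: [0.998, 0.069, -0.001, -0.0]
contact_force: [1.1, 2.5, -1.0]
opening: -0.0
finger_force: 1.0
```

```bash
python3 -c "
from h import *
knob('pics/s4.png')"
```

```text
px 360 knob [  3.5 -32.5  79.5] fore 0.021 across 0.187 tcp [-0.  -9.1 80.1] F [ 1.4  2.3 -1. ] t 7.65
```

View pics/s4.png

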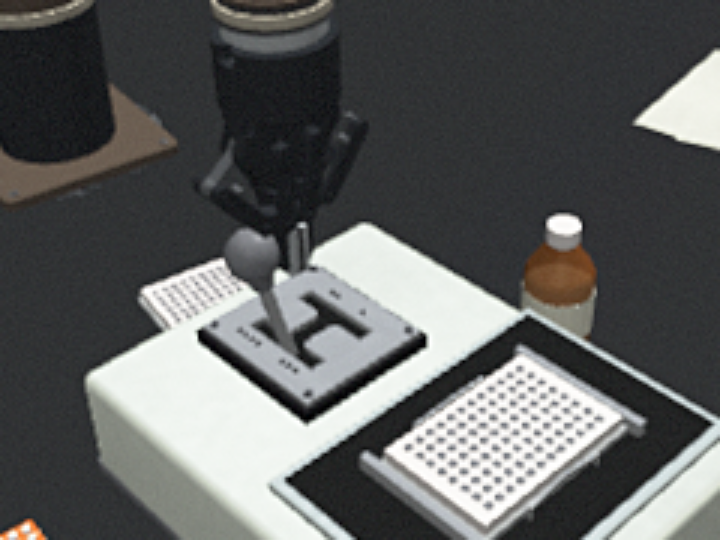

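The knob (250,253 in the crop) is now tilted over the right lane, with the fingers (300,245) on its left side. I'll nudge it 2 mm more, then go round behind it.

Emit:
{"op": "jog_arm", "data": {"increments": [{"dx":0.002,"dy":-0.017,"dz":0,"ax":0,"ay":0,"az":0,"gripper":-1},{"dx":0.002,"dy":-0.017,"dz":0,"ax":0,"ay":0,"az":0,"gripper":-1},{"dx":0.002,"dy":-0.017,"dz":0,"ax":0,"ay":0,"az":0,"gripper":-1}]}}

```text
time: 8.0
eef_pos: [0.5455, -0.0396, 0.2007]
tcp_rot: [0.998, 0.069, -0.001, -0.0]
contact_force: [0.0, 3.1, -1.7]
opening: 0.001
finger_force: 1.3
```

Emit:
{"op": "jog_arm", "data": {"increments": [{"dx":-0.013,"dy":0.091,"dz":0,"ax":0,"ay":0,"az":0,"gripper":-1},{"dx":-0.013,"dy":0.091,"dz":0,"ax":0,"ay":0,"az":0,"gripper":-1},{"dx":-0.26,"dy":0.057,"dz":0,"ax":0,"ay":0,"az":0,"gripper":-1},{"dx":-0.508,"dy":0.022,"dz":0,"ax":0,"ay":0,"az":0,"gripper":-1},{"dx":-0.508,"dy":0.022,"dz":0,"ax":0,"ay":0,"az":0,"gripper":-1},{"dx":-0.484,"dy":-0.15,"dz":0,"ax":0,"ay":0,"az":0,"gripper":-1},{"dx":-0.46,"dy":-0.325,"dz":0,"ax":0,"ay":0,"az":0,"gripper":-1},{"dx":-0.46,"dy":-0.325,"dz":0,"ax":0,"ay":0,"az":0,"gripper":-1},{"dx":-0.46,"dy":-0.325,"dz":0,"ax":0,"ay":0,"az":0,"gripper":-1}]}}

```text
time: 8.9
eef_pos: [0.4913, -0.079, 0.2016]
tcp_rot: [0.998, 0.069, 0.0, 0.0]
contact_force: [0.9, -0.6, 0.1]
opening: -0.002
finger_force: 0.0
```

```bash
python3 -c "
from h import *
knob('pics/s5.png')"
```

```text
px 263 knob [  0.1 -39.1  79.2] fore 0.001 across 0.225 tcp [-59.1 -42.3  81.6] F [ 0.8 -0.7  0.1] t 8.9
```

View pics/s5.png

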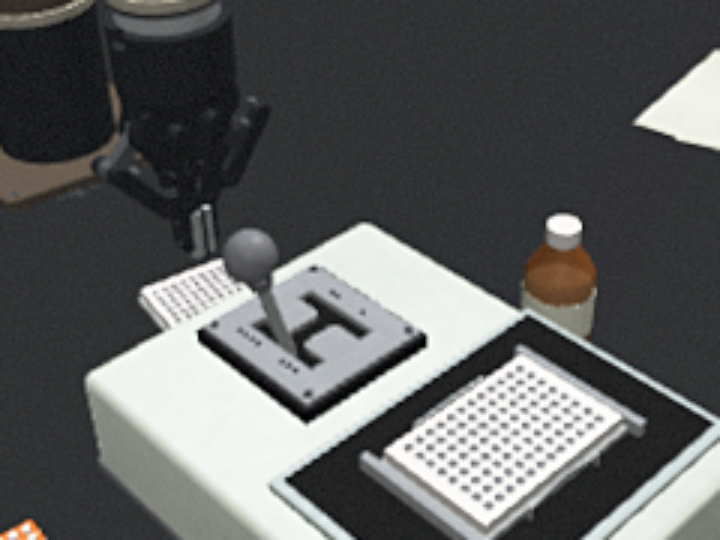

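The knob (250,255 in the crop) is free in neutral in the right lane, and the fingers (205,230) are behind it. Now push forward into third.

Emit:
{"op": "jog_arm", "data": {"increments": [{"dx":0.13,"dy":0.018,"dz":0,"ax":0,"ay":0,"az":0,"gripper":-1},{"dx":0.22,"dy":0.031,"dz":0,"ax":0,"ay":0,"az":0,"gripper":-1},{"dx":0.28,"dy":0.039,"dz":0,"ax":0,"ay":0,"az":0,"gripper":-1},{"dx":0.34,"dy":0.047,"dz":0,"ax":0,"ay":0,"az":0,"gripper":-1},{"dx":0.4,"dy":0.056,"dz":0,"ax":0,"ay":0,"az":0,"gripper":-1},{"dx":0.46,"dy":0.064,"dz":0,"ax":0,"ay":0,"az":0,"gripper":-1},{"dx":0.52,"dy":0.072,"dz":0,"ax":0,"ay":0,"az":0,"gripper":-1},{"dx":0.57,"dy":0.079,"dz":0,"ax":0,"ay":0,"az":0,"gripper":-1},{"dx":0.61,"dy":0.085,"dz":0,"ax":0,"ay":0,"az":0,"gripper":-1},{"dx":0.61,"dy":0.085,"dz":0,"ax":0,"ay":0,"az":0,"gripper":-1}]}}

```text
time: 9.95
eef_pos: [0.564, -0.0682, 0.2001]
tcp_rot: [0.998, 0.069, -0.001, -0.0]
contact_force: [-3.3, 0.2, -1.2]
opening: -0.002
finger_force: 1.4
```

```bash
python3 -c "
from h import *
knob('pics/s6.png')"
```

```text
px 322 knob [ 42.  -39.4  75.8] fore 0.248 across 0.227 tcp [ 14.4 -41.6  80.1] F [-3.2  0.6 -1.2] t 9.95
```

View pics/s6.png

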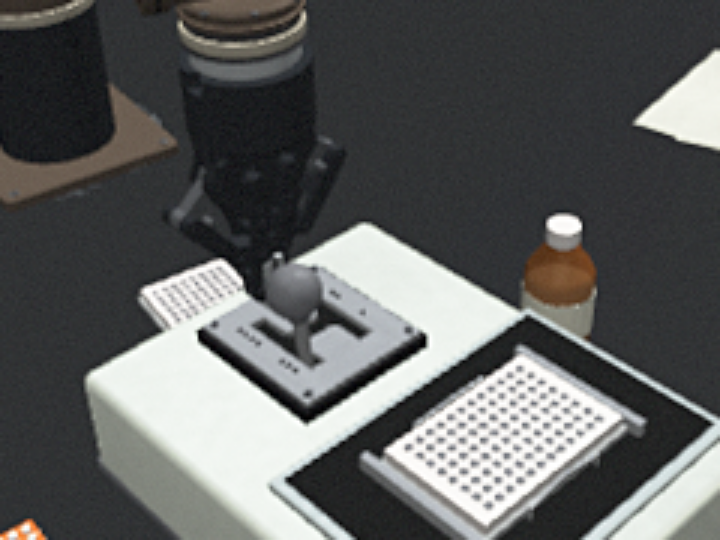

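The knob (293,290 in the crop) is about 8 mm short of home, at roughly 0.25 rad. I'll creep forward and watch the force.

Emit:
{"op": "jog_arm", "data": {"increments": [{"dx":0.015,"dy":0.002,"dz":0,"ax":0,"ay":0,"az":0,"gripper":-1},{"dx":0.03,"dy":0.004,"dz":0,"ax":0,"ay":0,"az":0,"gripper":-1},{"dx":0.042,"dy":0.006,"dz":0,"ax":0,"ay":0,"az":0,"gripper":-1},{"dx":0.042,"dy":0.006,"dz":0,"ax":0,"ay":0,"az":0,"gripper":-1}]}}

```text
time: 10.4
eef_pos: [0.5686, -0.0678, 0.2005]
tcp_rot: [0.998, 0.069, -0.001, -0.0]
contact_force: [-4.5, -0.6, -2.3]
opening: 0.002
finger_force: 1.9
```

Emit:
{"op": "jog_arm", "data": {"increments": [{"dx":0.008,"dy":0.001,"dz":0,"ax":0,"ay":0,"az":0,"gripper":-1},{"dx":0.008,"dy":0.001,"dz":0,"ax":0,"ay":0,"az":0,"gripper":-1}]}}

```text
time: 10.6
eef_pos: [0.5699, -0.0678, 0.201]
tcp_rot: [0.998, 0.069, -0.0, 0.0]
contact_force: [-3.9, 0.3, -2.7]
opening: 0.001
finger_force: 2.0
```

```bash
python3 -c "
from h import *
knob()"
```

```text
px 325 knob [ 47.2 -39.2  74.9] fore 0.278 across 0.226 tcp [ 20.3 -42.   81. ] F [-3.9  0.9 -2.7] t 10.6
```

Emit:
{"op": "jog_arm", "data": {"increments": [{"dx":0.008,"dy":0.001,"dz":0,"ax":0,"ay":0,"az":0,"gripper":-1},{"dx":0.016,"dy":0.002,"dz":0,"ax":0,"ay":0,"az":0,"gripper":-1},{"dx":0.016,"dy":0.002,"dz":0,"ax":0,"ay":0,"az":0,"gripper":-1}]}}

```text
time: 10.95
eef_pos: [0.572, -0.0676, 0.2011]
tcp_rot: [0.998, 0.069, 0.0, 0.0]
contact_force: [-2.9, 0.2, -2.7]
opening: 0.0
finger_force: 1.9
```

Emit:
{"op": "jog_arm", "data": {"increments": [{"dx":0.008,"dy":0.001,"dz":0,"ax":0,"ay":0,"az":0,"gripper":-1},{"dx":0.012,"dy":0.002,"dz":0,"ax":0,"ay":0,"az":0,"gripper":-1},{"dx":0.012,"dy":0.002,"dz":0,"ax":0,"ay":0,"az":0,"gripper":-1}]}}

```text
time: 11.25
eef_pos: [0.5734, -0.0673, 0.2011]
tcp_rot: [0.998, 0.069, 0.0, 0.0]
contact_force: [-4.1, -0.5, -3.3]
opening: 0.002
finger_force: 2.0
```

Emit:
{"op": "jog_arm", "data": {"increments": [{"dx":0.008,"dy":0.001,"dz":0,"ax":0,"ay":0,"az":0,"gripper":-1},{"dx":0.012,"dy":0.002,"dz":0,"ax":0,"ay":0,"az":0,"gripper":-1},{"dx":0.012,"dy":0.002,"dz":0,"ax":0,"ay":0,"az":0,"gripper":-1}]}}

```text
time: 11.55
eef_pos: [0.5747, -0.0671, 0.2011]
tcp_rot: [0.998, 0.069, -0.0, 0.0]
contact_force: [-4.2, -0.5, -3.8]
opening: 0.002
finger_force: 2.1
```

```bash
python3 -c "
from h import *
knob()"
```

```text
px 331 knob [ 51.8 -39.2  74. ] fore 0.306 across 0.226 tcp [ 25.2 -41.9  81.1] F [-4.3  0.1 -3.8] t 11.55
```

The stick reads about 0.30 rad forward, which is home. I'll back straight off, rise and check.

Emit:
{"op": "jog_arm", "data": {"increments": [{"dx":-0.08,"dy":-0.011,"dz":0,"ax":0,"ay":0,"az":0,"gripper":-1},{"dx":-0.35,"dy":-0.049,"dz":0,"ax":0,"ay":0,"az":0,"gripper":-1},{"dx":-0.66,"dy":-0.092,"dz":0,"ax":0,"ay":0,"az":0,"gripper":-1},{"dx":-0.66,"dy":-0.092,"dz":0.3,"ax":0,"ay":0,"az":0,"gripper":-1},{"dx":-0.66,"dy":-0.092,"dz":0.6,"ax":0,"ay":0,"az":0,"gripper":-1},{"dx":-0.66,"dy":-0.092,"dz":0.6,"ax":0,"ay":0,"az":0,"gripper":-1},{"dx":-0.66,"dy":-0.092,"dz":0.6,"ax":0,"ay":0,"az":0,"gripper":-1},{"dx":-0.66,"dy":-0.092,"dz":0.6,"ax":0,"ay":0,"az":0,"gripper":-1}]}}

```text
time: 12.4
eef_pos: [0.4958, -0.0781, 0.2734]
tcp_rot: [0.998, 0.069, 0.001, 0.0]
contact_force: [-0.2, -1.0, -1.1]
opening: -0.001
finger_force: 0.0
```

```bash
python3 -c "
from h import *
knob('pics/s7.png');knob()"
```

```text
px 265 knob [ 53.4 -39.1  72.7] fore 0.317 across 0.225 tcp [-54.5 -42.  153.4] F [-0.3 -1.  -1.1] t 12.4
px 265 knob [ 53.5 -39.   72.6] fore 0.318 across 0.225 tcp [-54.8 -41.8 152.6] F [ 0.1  0.5 -0.9] t 12.45
```

View pics/s7.png

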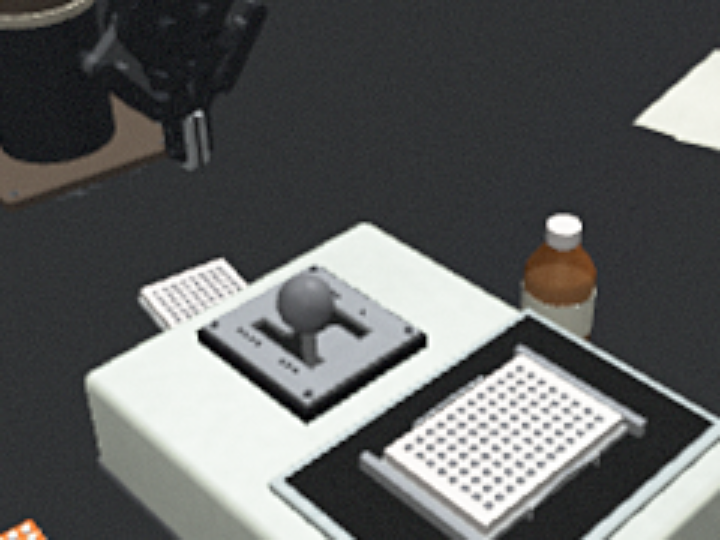

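The stick rests at the forward end of the third slot (knob at 305,302 in the crop). The fingers are clear of it and the bottle and microplate are where they were. Handing in.

```bash
python3 -c "
from h import *
print(job.sign_off())"
```

```text
the job is handed in; nothing more can be done
None
```

I shifted the stick from second to third by gentle pushing. At hand-in it measured about 0.32 rad forward and 0.23 rad right, the fingers were clear, and nothing else in the scene was touched. The judge's result was not shown.

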